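Line up the window cell with the light path and start the fogging check

TASK

Turn the window cell on the light bench by its red lever pin until its two clear windows squarely face the lamp head and the receiver head. With the cell lined up, slide the orange dust cover on the start box aside, press the green button fully down and let it go, then slide the cover fully back over the button. Leave the cell lined up, and do not disturb the cup, the tin or the blue nest block.

Things in the scene. Friction and masses are not known exactly. Their poses are not given: they have to be found in the camera images.
- light_bench: Light bench, fixed: aluminium base plate 140 (x) x 230 (y) x 14 mm; origin at the centre of its underside on the bench top. A lamp head (grey, amber lens) stands at +y, a receiver head (black) at -y: each 56 x 40 mm, centred 89 mm from the middle, top at 83 mm. When the cell is lined up its lever points along the plate's -x, over a red index mark on the plate.
- light_path (a point): Middle of the light path, on the cell's turning axis, 52 mm above the underside of the light bench. Its y axis runs along the light, from receiver to lamp; axes as light_bench.
- cell_windows (a point): Centre of the window cell (48 mm square, 60 mm high), turns with it. Its y axis is the normal of the two clear windows, its x axis that of the two aluminium sides. Lined up when this y axis is parallel to the y axis of light_path. The round steel cap (68 mm across, top at 90 mm) carries a flat lever arm, 16 mm wide, top 98 mm above the bench top, pointing to the cell's -x.
- window_cell (a joint): Turning angle of the cell about its upright axis (rad), 0 when lined up with the light path. It starts at 0.55 to 1.3; positive is counter-clockwise seen from above, so it is lined up by pushing the pin clockwise seen from above. Travel -0.5 to 1.6. Friction (about 1.5 N at the pin) holds it where it is left.
- lever_pin (a point): Centre of the top face of the upright red pin on the lever: 16 mm diameter, 50 mm tall, 78 mm from the turning axis along the cell's -x; its top is 148 mm above the bench top, its foot is on the arm at 98 mm. Moves with the cell.
- start_box: Grey start box, fixed: 130 (x) x 190 (y) x 36 mm; origin at the centre of its underside. Two aluminium rails along y at x = +-44 mm (7 mm wide, tops at 66 mm) carry the dust cover. The button lies between them at y = -45 mm.
- dust_cover (a joint): Slide of the orange dust cover along the start box's +y (m): 0 = fully shut over the button, 0.085 = fully open; the button's face is clear from 0.065. Friction about 1.5 N: it stays where it is left.
- cover_tab (a point): Centre of the top of the black upright tab on the cover: 50 (along x of the start box) x 9 (along y) mm, 38 mm tall, top 109 mm above the bench top. The cover plate is 96 x 84 x 5 mm, its top at 71.5 mm; the tab stands 34 mm towards +y from the plate's centre and moves with it. Axes as the start box.
- start_button (a joint): Press depth of the green button (m): 0 = up, 0.006 = fully down. Springs back; fully down takes about 4 N.
- start_button_top (a point): Centre of the green button's top face: 36 mm diameter, 58 mm above the bench top when up; it is pressed straight down.
- spare_cup: Loose grey aluminium cup, 92 mm diameter x 68 mm; origin at the centre of its underside. Leave it alone.
- tin: Loose round white tin, 66 mm diameter x 30 mm; origin at the centre of its underside. Leave it alone.
- nest: Loose blue nest block with two pins, 45 x 70 x 30 mm; origin at the centre of its underside. Leave it alone.

How it is judged (in metres and radians):
On the way, in this order (a step that is already met when the one before it is completed fails the run):
1. the cell's windows are lined up with the light path within 0.1 rad (angle between the y axis of cell_windows and the y axis of light_path, either way round below 0.1 rad), for 0.3 s.
2. the button is pressed down by at least 4 mm with the cover open by at least 50 mm and the cell lined up (value of joint start_button above 0.004 m and value of joint dust_cover above 0.05 m and angle between the y axis of cell_windows and the y axis of light_path, either way round below 0.1 rad), for 0.05 s.
At the end, for the whole second after the job is handed in: The cell's windows are within 0.1 rad (about 6 degrees) of square to the light path and at rest, the dust cover is back over the button (within 8 mm of fully shut), and the button is up again (angle between the y axis of cell_windows and the y axis of light_path, either way round below 0.1 rad and value of joint dust_cover below 0.008 m and value of joint start_button below 0.0015 m and velocity of joint window_cell between -0.05 and 0.05 rad/s); the robot touches nothing.
It fails at once if the button is pressed while the cell is not lined up (0.12 rad off or more) (value of joint start_button above 0.003 m and angle between the y axis of cell_windows and the y axis of light_path, either way round above 0.12 rad).
It fails at once if the cup is moved by more than 30 mm (distance of spare_cup from where it was at the start of the episode above 0.03 m).
It fails at once if the tin is moved by more than 30 mm (distance of tin from where it was at the start of the episode above 0.03 m).
It fails at once if the blue nest block is moved by more than 30 mm (distance of nest from where it was at the start of the episode above 0.03 m).
It also fails if it takes over 61 s, if anything falls off the work surface, if the arm or the gripper's body presses on something with over 40 N, if the wrist force passes 120 N, or if a joint passes its speed limit or range.

ROBOT

A 6-joint arm with a two-finger parallel gripper is mounted at the origin on a cart in front of the work surface, level with it; the furniture and walls round the work are solid. World frame = base frame: x ahead of the robot, y to its left, z up, the work surface at z = 0. Lengths are in mm, angles in rad, forces in N, time in s.
With the tool pointing down it reaches from about 300 to 775 mm from the base axis. Payload 14.6 kg.
Tool frame: the origin (TCP) lies midway between the tips of the shut fingers; the grasp point (between the pads) lies 19 mm behind it (manip.hold_point_z is the distance from the TCP to the grasp point, in mm); z points along the fingers, y is the direction in which the jaws open and shut (so a half turn about z gives the same grasp; the last joint's range is limited). The gripper opens to 94 mm and grips with 3 to 60 N. Pads are 16 mm wide; open, the fingers measure 119 mm over their backs; the gripper's body (75 mm by 177 mm) begins 78 mm behind the grasp point.
Start: joints at [1.198, 0.3, 1.521, -0, 1.321, -0.067], TCP at [165.578, 524.474, 205.446] pointing down, gripper open.
Joint ranges: [-3.03, 3.03], [-0.79, 2.21], [0.23, 2.52], [-1.04, 4.18], [0, 3.07], [-2.55, 2.55]. Speed limits (rad/s): [2.22, 2.22, 2.57, 3.14, 3.14, 3.14].

INTERFACE

Orientations are given as [roll, pitch, yaw] about the fixed x, y, z axes, in that order (R = Rz(yaw) Ry(pitch) Rx(roll)).
In Python, from cell import manip gives the robot as it stands.
- The arm moves only by the shell command python3 -m crank 'ROWS' [OPENING] [FORCE]. ROWS is JSON, a list of rows, each an object with "offset": the shift along the world's x, y, z in m, a list of three; "spin": the turn about the world's z in degrees. In form: [{"offset": [dx, dy, dz], "spin": spin}, ...]. A call has exactly 8 rows; each row is the pose to reach, as a shift and turn from the pose measured when the call began; what a row does not reach only later rows make up. A row lasts 1/12 s, in which the tool goes at most 41.7 mm and 7.16 degrees, less where a joint would pass 70% of its speed; a pose out of reach is approached as far as the arm can. A call with a gripper value outside its range is refused whole. OPENING is the opening, from 0 (shut) to 1 (fully open), set as the call begins (- or left out, the last holds). The fingers move at their own pace and stop on an object; FORCE is the grip in N (left out, the last holds). Time passes only in rows, so rows that repeat a pose let the fingers close, or fill a call up. It gives the time, the measured TCP pose, the force and the opening at its end, in the units of the state.
- manip.read_state(): the state, without advancing time (a new reading comes with each control period).
- manip.camera(name): name is "side" or "top"; returns a dict with "pixels" (420x560x3 uint8, red, green, blue), "fx", "fy", "cx", "cy" (pixels), "k1" (the pictures are not rectified: a ray, as slopes to the right and down, at radius r is drawn at 1 + k1 r^2 times it, then the intrinsics apply), "extrinsics" (4x4, takes a point from world to camera coordinates). Camera axes: x right, y down, z forward; pixel columns grow to the right and rows downward; lengths in mm; the calibration is good to about 2 mm. A picture is of the moment at which its call begins. There is no depth.
- manip.sign_off(): hands the job in, once; it reports no verdict.
Trained networks look in a picture, given as the dict that the camera call returned (one of the last four; its "shot" number tells which), for a name from the list of things; names that differ only in an ending like _2 or _b are one class to them, and where a whole thing is asked for, a point or a joint stands for the part that bears it (a point fixed in the world has none). Each returns a list of dicts, best first, with "conf" (0 to 1); they miss things now and then, are a little off and sometimes report something else, mostly with a low value. They report only what shows in the picture. A call takes as long as a camera call.
- manip.search_frame(picture, name): "location" ([x, y, z] in mm, in world coordinates, good to about 4 mm: the middle of the surface that is visible of it).
- manip.masks_of(picture, name): "mask" (420x560 bool, what is visible of it).
The state is a dict: "clock": time; "joints": joint angles; "qd": joint speeds; "effort": joint torques, N m; "eef_pos": TCP position; "eef_rot": TCP orientation; "wrist_force": force on the tool from outside, world axes, zero at the start; "moment": the same for the moment, N m; "finger_gap": finger opening in mm.
Only numpy, scipy, OpenCV 4.12 (cv2) and the standard library are available. Lean on these libraries where they do the work, as an engineer would, in place of code of your own. Each camera call takes 0.05 s, during which the arm holds its last target. There are 200 camera calls.

## Working session

There is one attempt and no reset: what is moved stays moved. The work goes in short steps, Python scripts to look and compute and a shell command to move; the robot and the scene stay as the last step left them, time stands still between calls to the robot, and variables do not carry over. Pictures are saved under pics/ and viewed, about 8 in all and at most 12, crops included, and the job is handed in when it is done.

```bash
ls; mkdir -p pics
cat > h.py <<'E'
import numpy as np, cv2
from cell import manip
def proj(c,P):
    P=np.atleast_2d(P).astype(float);E=np.array(c["extrinsics"])
    q=P@E[:3,:3].T+E[:3,3];s=q[:,:2]/q[:,2:];r2=(s**2).sum(1,keepdims=True);s=s*(1+c["k1"]*r2)
    return s*[c["fx"],c["fy"]]+[c["cx"],c["cy"]]
def at_z(c,uv,z):
    d=(np.array(uv,float)-[c["cx"],c["cy"]])/[c["fx"],c["fy"]];s=d.copy()
    for _ in range(20): s=d/(1+c["k1"]*(s@s))
    E=np.array(c["extrinsics"]);R=E[:3,:3];o=-R.T@E[:3,3];v=R.T@np.r_[s,1]
    return o+v*(z-o[2])/v[2]
def save(c,n): cv2.imwrite("pics/"+n,np.ascontiguousarray(c["pixels"][:,:,::-1]))
E
python3 - <<'E'
from h import *
for n in("top","side"):
    c=manip.camera(n);save(c,n+"0.png")
    E=np.array(c["extrinsics"]);print(n,(-E[:3,:3].T@E[:3,3]).round(),c["fx"],c["k1"])
    for k in("light_bench","lever_pin","start_box","cover_tab","dust_cover","window_cell","start_button_top","spare_cup","tin","nest"):
        print(k,[(np.round(d["location"]),round(d["conf"],2)) for d in manip.search_frame(c,k)[:2]])
        m=manip.masks_of(c,k)
        if m: ys,xs=np.nonzero(m[0]["mask"]);print("   mask",len(xs),xs.mean().round(1),ys.mean().round(1),xs.min(),xs.max(),ys.min(),ys.max())
E
```

```text
pics
top [ 360.  187. 1138.] 382.90401885627966 -0.08329806812620796
light_bench [(array([ 508., -129.,   14.]), 0.59)]
   mask 3759 378.1 226.4 336 422 197 256
lever_pin [(array([ 499., -139.,   90.]), 0.67), (array([614., 466.,  34.]), 0.32)]
   mask 748 385.0 225.3 366 419 211 237
start_box [(array([556., 210.,  36.]), 0.59)]
   mask 2898 259.6 206.4 227 293 183 231
cover_tab [(array([560., 170.,  74.]), 0.8)]
   mask 1028 275.2 202.0 259 291 185 219
dust_cover [(array([559., 171.,  72.]), 0.88)]
   mask 979 275.1 202.5 260 290 186 219
window_cell [(array([ 502., -140.,   87.]), 0.86)]
   mask 804 386.3 225.7 366 420 211 238
start_button_top []
spare_cup [(array([613., 463.,  31.]), 0.93)]
   mask 923 175.5 185.1 158 193 168 202
tin [(array([416., 458.,  33.]), 0.8)]
   mask 419 172.9 251.0 162 184 240 261
nest [(array([676.,  54.,  21.]), 0.73)]
   mask 347 314.0 170.2 303 326 163 178
side [ 113. -714.  811.] 405.4525010673695 -0.08231648608789682
light_bench [(array([ 495., -162.,   21.]), 0.6), (array([ 498., -155.,   90.]), 0.26)]
   mask 4339 320.3 310.2 283 362 261 353
lever
[... 157 characters left out ...]
., 174.,  74.]), 0.62), (array([ 492., -156.,   89.]), 0.21)]
   mask 659 285.8 218.0 270 305 202 232
dust_cover [(array([557., 174.,  71.]), 0.72), (array([ 496., -156.,   92.]), 0.19)]
   mask 4481 320.7 310.3 283 363 261 354
window_cell [(array([ 492., -166.,   21.]), 0.37)]
   mask 964 321.6 298.0 306 337 278 319
start_button_top [(array([ 500., -156.,   90.]), 0.39)]
   mask 2195 280.0 225.5 248 312 198 252
spare_cup [(array([607., 437.,  48.]), 0.59)]
   mask 558 262.7 180.5 251 274 168 193
tin [(array([413., 448.,  31.]), 0.68), (array([ 499., -158.,   89.]), 0.17)]
   mask 277 213.4 196.5 204 223 188 205
nest [(array([677.,  44.,  11.]), 0.55)]
   mask 289 336.9 247.9 325 348 239 257
```

```bash
python3 -c "
from cell import manip
print(manip.read_state())"
```

```text
{'clock': 2.1, 'joints': array([ 1.19841701e+00,  2.99891450e-01,  1.52098757e+00,  1.19092982e-05,
        1.32070768e+00, -6.65910385e-02]), 'qd': array([ 4.60571353e-04,  3.91460020e-05, -1.22662315e-04,  1.28048164e-03,
       -8.04792706e-04, -6.15483230e-04]), 'effort': array([ 3.03325665e-03, -5.31659496e+01, -3.52918375e+01,  7.09483610e-02,
        2.13326019e-02, -4.83474679e-06]), 'eef_pos': array([165.56755171, 524.4811294 , 205.45553552]), 'eef_rot': array([ 3.14158595e+00, -1.11171920e-05,  2.83580143e+00]), 'wrist_force': array([ 0.14367448,  0.46477976, -0.39566774]), 'moment': array([-0.02513231,  0.04317817, -0.01139651]), 'finger_gap': 93.99346538746093}
```

Run:
```python
import cv2,numpy as np
a=cv2.imread("pics/top0.png");b=cv2.imread("pics/side0.png")
A=cv2.resize(a[160:270,220:430],None,fx=3.8,fy=3.8,interpolation=cv2.INTER_CUBIC)[:, :798]
cv2.imwrite("pics/topc.png",A)
B=cv2.resize(b[190:360,240:380],None,fx=3.5,fy=3.5,interpolation=cv2.INTER_CUBIC)
cv2.imwrite("pics/sidec.png",B)
```

```text
(no output)
```

View pics/topc.png

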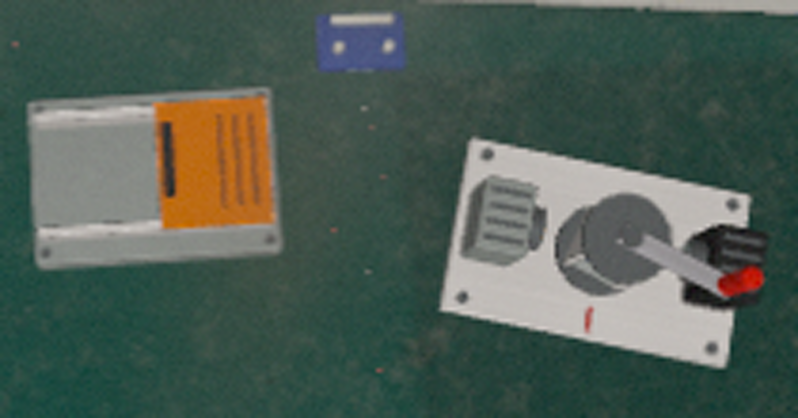

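View pics/sidec.png

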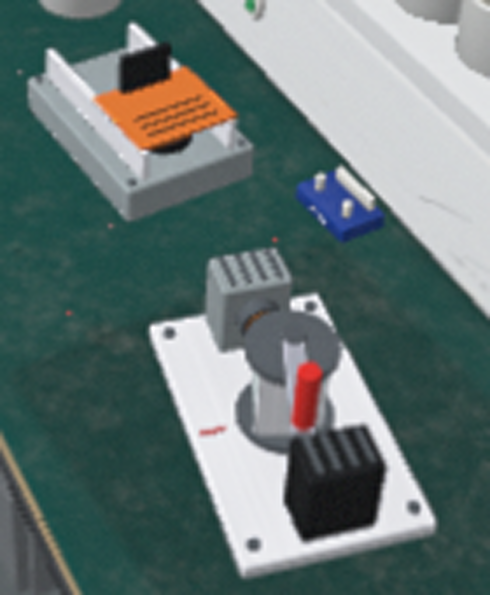

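```bash
cat > fit.py <<'E'
from h import *
from scipy.optimize import least_squares
import pickle
class C(dict): pass
def fitrect(c,px,z,w,h):
    # px order: (+x,+y),(+x,-y),(-x,-y),(-x,+y)
    L=np.array([[w,h],[w,-h],[-w,-h],[-w,h]])/2
    P=np.array([at_z(c,p,z)[:2] for p in px])
    def T(q): cs,sn=np.cos(q[2]),np.sin(q[2]);return L@np.array([[cs,sn],[-sn,cs]])+q[:2]
    r=least_squares(lambda q:(T(q)-P).ravel(),[*P.mean(0),0])
    return r.x,np.abs(r.fun).max()
E
python3 - <<'E'
from fit import *
c=manip.camera("top");s=manip.camera("side")
t=lambda p:np.array(p)/3.8+[220,160]-0.37
u=lambda p:np.array(p)/3.5+[240,190]-0.36
lb,e1=fitrect(c,[t(p) for p in[(471,138),(751,195),(727,368),(441,312)]],14,140,230)
sb,e2=fitrect(c,[t(p) for p in[(29,101),(271,88),(283,252),(38,269)]],36,130,190)
print("top bench",lb,e1,"box",sb,e2)
lbs,e=fitrect(s,[u(p) for p in[(318,293),(437,523),(245,576),(150,325)]],14,140,230);print("side bench",lbs,e)
print("cap c",at_z(c,t((627,238)),90),at_z(s,u((292,347)),90))
print("pintop",at_z(c,t((755,276)),148),at_z(s,u((311,370)),148))
print("index",at_z(c,t((589,320)),14))
print("tab top",at_z(c,t((167,158)),109),at_z(s,u((145,55)),109))
print("nest",at_z(c,t((361,42)),30))
E
```

```text
top bench [ 5.11086804e+02 -1.40753959e+02 -1.68000243e-01] 0.5039019568406502 box [5.56646035e+02 2.09365911e+02 9.47511515e-02] 1.5292283710437573
side bench [ 5.11655782e+02 -1.41084253e+02 -1.69440129e-01] 3.298351454302548
cap c [ 512.31797641 -140.03493729   90.        ] [ 510.45222584 -141.57596227   90.        ]
pintop [ 479.80814453 -212.81750309  148.        ] [ 479.5499921  -209.60078171  148.        ]
index [ 457.68726443 -132.41704161   14.        ]
tab top [557.57033083 200.04508366 109.        ] [556.54113916 195.16460437 109.        ]
nest [670.79493307  51.12144232  30.        ]
```

```bash
python3 -m crank '[{"offset":[0.015,-0.036,0],"spin":-5},{"offset":[0.03,-0.072,0],"spin":-10},{"offset":[0.045,-0.108,0],"spin":-15},{"offset":[0.06,-0.144,0],"spin":-20},{"offset":[0.075,-0.18,0],"spin":-25},{"offset":[0.09,-0.216,0],"spin":-30},{"offset":[0.105,-0.252,0],"spin":-35},{"offset":[0.12,-0.288,0],"spin":-40}]' 1 8
python3 -m crank '[{"offset":[0.015,-0.036,0],"spin":-5},{"offset":[0.03,-0.072,0],"spin":-10},{"offset":[0.045,-0.108,0],"spin":-15},{"offset":[0.06,-0.144,0],"spin":-20},{"offset":[0.075,-0.18,0],"spin":-25},{"offset":[0.09,-0.216,0],"spin":-30},{"offset":[0.105,-0.252,0],"spin":-35},{"offset":[0.12,-0.288,0],"spin":-40}]'
```

```text
clock: 2.87
eef_pos: [285.7, 234.8, 205.6]
eef_rot: [3.141, 0.0, 2.134]
wrist_force: [1.7, 0.3, -0.0]
finger_gap: 93.9
clock: 3.53
eef_pos: [406.0, -55.3, 205.9]
eef_rot: [3.14, -0.0, 1.431]
wrist_force: [0.6, 1.1, 0.0]
finger_gap: 94.0
```

```bash
python3 -m crank '[{"offset":[0.015,-0.032,0],"spin":-4},{"offset":[0.03,-0.064,0],"spin":-8},{"offset":[0.045,-0.096,0],"spin":-12},{"offset":[0.06,-0.128,0],"spin":-16},{"offset":[0.074,-0.156,0],"spin":-16},{"offset":[0.074,-0.156,0],"spin":-16},{"offset":[0.074,-0.156,-0.03],"spin":-16},{"offset":[0.074,-0.156,-0.045],"spin":-16}]'
python3 - <<'E'
from h import *
c=manip.camera("side");save(c,"s1.png")
b=c["pixels"][180:380,220:400,::-1];cv2.imwrite("pics/s1c.png",cv2.resize(b,None,fx=3,fy=3))
E
```

```text
clock: 4.2
eef_pos: [479.5, -211.3, 158.9]
eef_rot: [3.141, -0.0, 1.151]
wrist_force: [0.7, 0.2, -0.1]
finger_gap: 93.9
```

View pics/s1c.png

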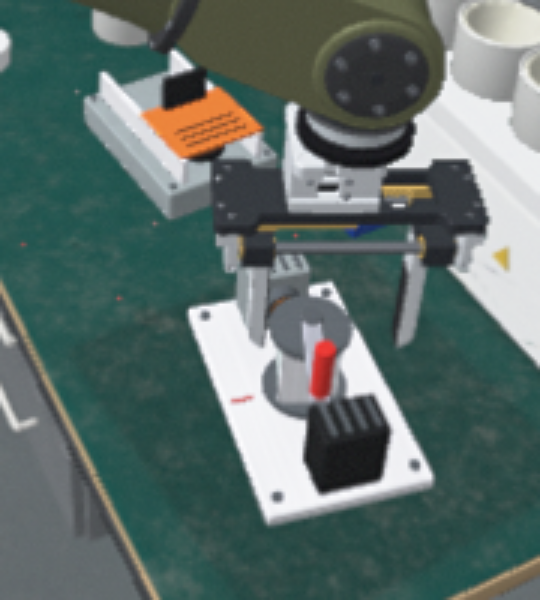

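The fingers straddle the pin (crop px ~(323,350)), so I'll go down and grip lightly.

```bash
python3 -m crank '[{"offset":[0,0,-0.02],"spin":0},{"offset":[0,0,-0.04],"spin":0},{"offset":[0,0,-0.052],"spin":0},{"offset":[0,0,-0.052],"spin":0},{"offset":[0,0,-0.052],"spin":0},{"offset":[0,0,-0.052],"spin":0},{"offset":[0,0,-0.052],"spin":0},{"offset":[0,0,-0.052],"spin":0}]'
python3 -m crank '[{"offset":[0,0,0],"spin":0},{"offset":[0,0,0],"spin":0},{"offset":[0,0,0],"spin":0},{"offset":[0,0,0],"spin":0},{"offset":[0,0,0],"spin":0},{"offset":[0,0,0],"spin":0},{"offset":[0,0,0],"spin":0},{"offset":[0,0,0],"spin":0}]' 0 8
python3 - <<'E'
from h import *
p=np.array(manip.read_state()["eef_pos"])[:2];o=np.array([511.2,-140.9]);r=p-o
print(np.hypot(*r),np.degrees(np.arctan2(-r[1],-r[0])+.1685))
a0=np.arctan2(r[1],r[0]);tot=a0+np.pi+.1685 if a0<0 else a0-np.pi+.1685
for R in [np.linspace(0,-tot,17)[1:]]:
  for t in R: print(np.degrees(t).round(1),((o+78*np.array([np.cos(a0+t),np.sin(a0+t)])-p)/1000).round(4))
E
```

```text
clock: 4.92
eef_pos: [478.9, -210.7, 105.5]
eef_rot: [-3.139, -0.0, 1.152]
wrist_force: [0.1, -0.3, 0.8]
finger_gap: 93.8
clock: 5.58
eef_pos: [478.9, -210.7, 105.5]
eef_rot: [-3.139, -0.0, 1.152]
wrist_force: [0.0, 0.3, 0.6]
finger_gap: 44.1
76.93137921482997 74.81036921232014
-4.7 [-0.0061  0.0019]
-9.4 [-0.0115  0.0053]
-14.0 [-0.0166  0.0091]
-18.7 [-0.0214  0.0133]
-23.4 [-0.0258  0.0178]
-28.1 [-0.0299  0.0228]
-32.7 [-0.0335  0.028 ]
-37.4 [-0.0367  0.0335]
-42.1 [-0.0394  0.0392]
-46.8 [-0.0417  0.0452]
-51.4 [-0.0435  0.0513]
-56.1 [-0.0447  0.0575]
-60.8 [-0.0455  0.0639]
-65.5 [-0.0457  0.0702]
-70.1 [-0.0454  0.0766]
-74.8 [-0.0446  0.0829]
```

Gripper is still closing; wait one more call.

```bash
python3 -m crank '[{"offset":[0,0,0],"spin":0},{"offset":[0,0,0],"spin":0},{"offset":[0,0,0],"spin":0},{"offset":[0,0,0],"spin":0},{"offset":[0,0,0],"spin":0},{"offset":[0,0,0],"spin":0},{"offset":[0,0,0],"spin":0},{"offset":[0,0,0],"spin":0}]' 0 8
```

```text
clock: 6.25
eef_pos: [478.9, -210.7, 105.5]
eef_rot: [-3.139, -0.0, 1.152]
wrist_force: [-0.5, -0.4, -0.5]
finger_gap: 15.5
```

```bash
python3 -m crank '[{"offset":[-0.0061,0.0019,0],"spin":-4.7},{"offset":[-0.0115,0.0053,0],"spin":-9.4},{"offset":[-0.0166,0.0091,0],"spin":-14},{"offset":[-0.0214,0.0133,0],"spin":-18.7},{"offset":[-0.0258,0.0178,0],"spin":-23.4},{"offset":[-0.0299,0.0228,0],"spin":-28},{"offset":[-0.0335,0.028,0],"spin":-32.7},{"offset":[-0.0367,0.0335,0],"spin":-37.4}]'
```

```text
clock: 6.92
eef_pos: [442.8, -176.7, 105.5]
eef_rot: [-3.14, -0.002, 0.495]
wrist_force: [8.5, 2.0, -5.3]
finger_gap: 16.0
```

```bash
python3 -m crank '[{"offset":[-0.0033,0.0052,0],"spin":-4.7},{"offset":[-0.0056,0.0112,0],"spin":-9.4},{"offset":[-0.0074,0.0173,0],"spin":-14},{"offset":[-0.0086,0.0235,0],"spin":-18.7},{"offset":[-0.0092,0.0299,0],"spin":-23.4},{"offset":[-0.0095,0.0362,0],"spin":-28},{"offset":[-0.0092,0.0426,0],"spin":-32.7},{"offset":[-0.0085,0.0489,0],"spin":-37.4}]'
python3 -m crank '[{"offset":[0,0,0],"spin":0},{"offset":[0,0,0],"spin":0},{"offset":[0,0,0],"spin":0},{"offset":[0,0,0],"spin":0},{"offset":[0,0,0],"spin":0},{"offset":[0,0,0],"spin":0},{"offset":[0,0,0],"spin":0},{"offset":[0,0,0],"spin":0}]' 0.6
python3 -m crank '[{"offset":[0,0,0],"spin":0},{"offset":[0,0,0.04],"spin":0},{"offset":[0,0,0.06],"spin":0},{"offset":[0.025,0.04,0.08],"spin":0},{"offset":[0.045,0.08,0.08],"spin":5},{"offset":[0.06,0.12,0.08],"spin":10},{"offset":[0.08,0.16,0.08],"spin":15},{"offset":[0.1,0.19,0.08],"spin":15}]' 0.6
python3 - <<'E'
from h import *
for n in("top","side"):
    c=manip.camera(n);save(c,n+"2.png");cv2.imwrite("pics/"+n+"2c.png",cv2.resize(c["pixels"][(180 if n=="top" else 240):(280 if n=="top" else 370),(300 if n=="top" else 260):(440 if n=="top" else 380),::-1],None,fx=4.5,fy=4.5,interpolation=2))
E
```

```text
clock: 7.58
eef_pos: [434.4, -127.7, 105.5]
eef_rot: [-3.14, -0.003, -0.162]
wrist_force: [3.3, -1.8, -3.4]
finger_gap: 15.8
clock: 8.25
eef_pos: [434.4, -127.7, 105.5]
eef_rot: [-3.14, -0.003, -0.162]
wrist_force: [0.3, -0.4, 0.6]
finger_gap: 56.3
clock: 8.92
eef_pos: [529.4, 55.7, 185.8]
eef_rot: [-3.14, -0.003, 0.106]
wrist_force: [0.5, 0.0, -0.1]
finger_gap: 56.6
```

View pics/top2c.png

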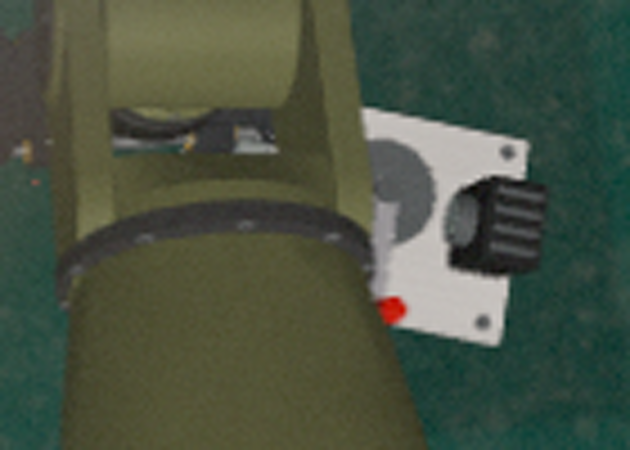

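View pics/side2c.png

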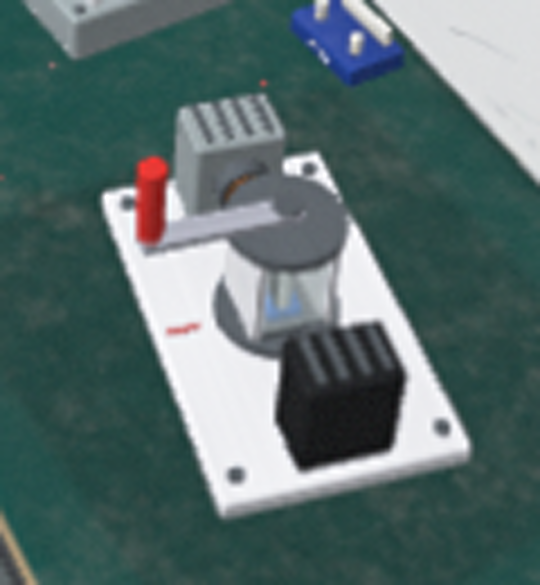

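Run:
```python
from fit import *
s=manip.camera("side");t=manip.camera("top")
u=lambda p:np.array(p)/4.5+[260,240]-0.39
v=lambda p:np.array(p)/4.5+[300,180]-0.39
lb,e=fitrect(s,[u(p) for p in[(318,152),(470,448),(222,517),(103,190)]],14,140,230);print(lb,e)
P=at_z(s,u((153,166)),148);P2=at_z(s,u((289,222)),90);print(P,P2)
for o in((511.1,-140.8),P2): print(np.arctan2(-(P[1]-o[1]),-(P[0]-o[0])))
px=s["pixels"].astype(int);m=(px[...,0]>150)&(px[...,1]<70);ys,xs=np.nonzero(m[240:300,280:300]);print("red",len(xs),xs.mean()+280,ys.mean()+240, at_z(s,(xs.mean()+280,ys.mean()+240),123))
e=[proj(s,(434.4+d,-127.7,123))[0] for d in(0,)];print(e)
print("top red",at_z(t,v((397,308)),148))
```

```text
[ 5.11035870e+02 -1.40431991e+02 -1.76048400e-01] 4.547226656833772
[ 435.96775285 -126.07544353  148.        ] [ 511.87573515 -142.80632376   90.        ]
-0.19352898148189598
-0.21694136671149608
red 70 292.51428571428573 282.48571428571427 [ 436.89418595 -120.53950448  123.        ]
[array([292.93061145, 284.82604982])]
top red [ 435.94645788 -129.37055545  148.        ]
```

```bash
python3 -m crank '[{"offset":[0.006,0.035,0],"spin":-0.7},{"offset":[0.013,0.07,0],"spin":-0.7},{"offset":[0.02,0.105,0],"spin":-0.7},{"offset":[0.0283,0.1427,0],"spin":-0.7},{"offset":[0.0283,0.1427,-0.03],"spin":-0.7},{"offset":[0.0283,0.1427,-0.06],"spin":-0.7},{"offset":[0.0283,0.1427,-0.065],"spin":-0.7},{"offset":[0.0283,0.1427,-0.065],"spin":-0.7}]' 0.6 8
python3 - <<'E'
from h import *
c=manip.camera("side");cv2.imwrite("pics/s3c.png",cv2.resize(c["pixels"][150:270,200:340,::-1],None,fx=4.5,fy=4.5,interpolation=2))
E
```

```text
clock: 9.78
eef_pos: [556.5, 195.3, 118.7]
eef_rot: [-3.141, 0.002, 0.088]
wrist_force: [0.6, 0.6, 1.0]
finger_gap: 56.4
```

View pics/s3c.png

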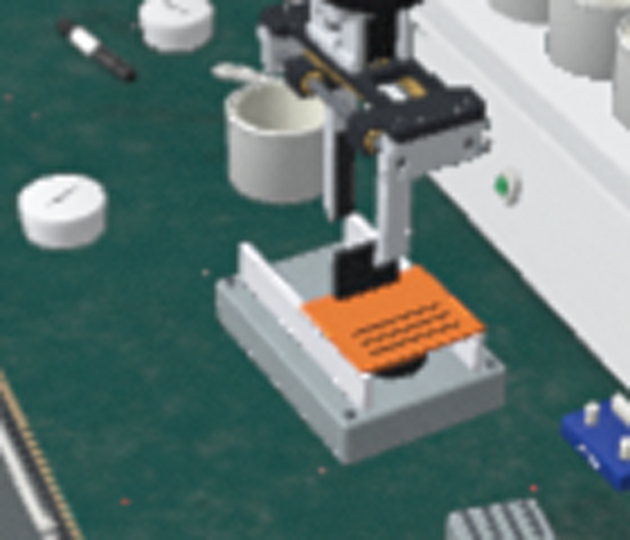

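Fingers straddle the black tab (px ~(365,270)). I'll descend and grip.

```bash
python3 -m crank '[{"offset":[0.001,0.002,-0.02],"spin":0},{"offset":[0.001,0.002,-0.037],"spin":0},{"offset":[0.001,0.002,-0.037],"spin":0},{"offset":[0.001,0.002,-0.037],"spin":0},{"offset":[0.001,0.002,-0.037],"spin":0},{"offset":[0.001,0.002,-0.037],"spin":0},{"offset":[0.001,0.002,-0.037],"spin":0},{"offset":[0.001,0.002,-0.037],"spin":0}]' 0.6
python3 -m crank '[{"offset":[0,0,0],"spin":0},{"offset":[0,0,0],"spin":0},{"offset":[0,0,0],"spin":0},{"offset":[0,0,0],"spin":0},{"offset":[0,0,0],"spin":0},{"offset":[0,0,0],"spin":0},{"offset":[0,0,0],"spin":0},{"offset":[0,0,0],"spin":0}]' 0 10
python3 -m crank '[{"offset":[0,0,0],"spin":0},{"offset":[0,0,0],"spin":0},{"offset":[0,0,0],"spin":0},{"offset":[0,0,0],"spin":0},{"offset":[0,0,0],"spin":0},{"offset":[0,0,0],"spin":0},{"offset":[0,0,0],"spin":0},{"offset":[0,0,0],"spin":0}]' 0 10
```

```text
clock: 10.5
eef_pos: [558.8, 197.7, 84.5]
eef_rot: [-3.14, -0.002, 0.088]
wrist_force: [-1.0, -0.2, -0.1]
finger_gap: 56.2
clock: 11.17
eef_pos: [558.6, 199.7, 84.6]
eef_rot: [-3.137, -0.003, 0.088]
wrist_force: [-1.1, 19.5, -2.7]
finger_gap: 10.0
clock: 11.83
eef_pos: [558.5, 200.3, 84.6]
eef_rot: [-3.136, -0.003, 0.088]
wrist_force: [1.1, 6.8, -1.1]
finger_gap: 8.7
```

```bash
python3 -m crank '[{"offset":[-0.0012,0.013,0],"spin":0},{"offset":[-0.0025,0.026,0],"spin":0},{"offset":[-0.0037,0.039,0],"spin":0},{"offset":[-0.005,0.052,0],"spin":0},{"offset":[-0.0062,0.065,0],"spin":0},{"offset":[-0.0075,0.078,0],"spin":0},{"offset":[-0.0077,0.081,0],"spin":0},{"offset":[-0.0077,0.081,0],"spin":0}]'
python3 -m crank '[{"offset":[0,0,0],"spin":0},{"offset":[0,0,0],"spin":0},{"offset":[0,0,0],"spin":0},{"offset":[0,0,0],"spin":0},{"offset":[0,0,0],"spin":0},{"offset":[0,0,0.03],"spin":0},{"offset":[0,0,0.06],"spin":0},{"offset":[0,0,0.06],"spin":0}]' 0.5
```

```text
clock: 12.5
eef_pos: [550.7, 283.1, 84.5]
eef_rot: [-3.135, -0.004, 0.09]
wrist_force: [4.7, 1.9, -2.3]
finger_gap: 9.2
clock: 13.17
eef_pos: [552.7, 283.8, 150.6]
eef_rot: [-3.133, -0.011, 0.09]
wrist_force: [0.5, -0.8, 1.5]
finger_gap: 47.4
```

```bash
python3 -m crank '[{"offset":[0.0025,-0.03,0],"spin":0},{"offset":[0.005,-0.06,0],"spin":0},{"offset":[0.007,-0.09,0],"spin":0},{"offset":[0.0082,-0.117,0],"spin":0},{"offset":[0.0082,-0.117,-0.03],"spin":0},{"offset":[0.0082,-0.117,-0.055],"spin":0},{"offset":[0.0082,-0.117,-0.065],"spin":0},{"offset":[0.0082,-0.117,-0.065],"spin":0}]' 0 10
python3 - <<'E'
from h import *
c=manip.camera("side");cv2.imwrite("pics/s4c.png",cv2.resize(c["pixels"][150:330,240:350,::-1],None,fx=3.3,fy=3.3,interpolation=2))
print(manip.read_state()["finger_gap"],manip.read_state()["eef_pos"])
E
```

```text
clock: 13.83
eef_pos: [559.7, 166.5, 83.2]
eef_rot: [-3.133, -0.007, 0.089]
wrist_force: [-0.7, 0.3, 0.8]
finger_gap: 0.3
0.8860971718989861 [560.57965095 166.88518349  85.17895908]
```

View pics/s4c.png

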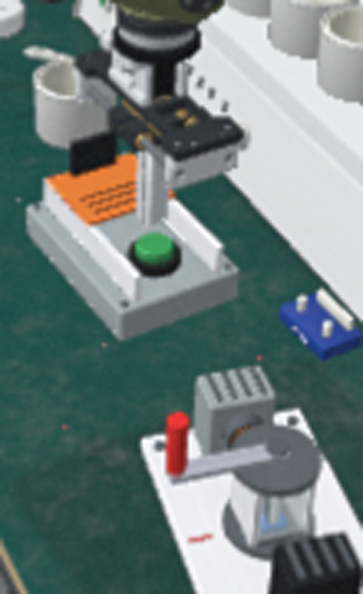

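Run:
```python
from h import *
c=manip.camera("side")
p=c["pixels"].astype(int)[150:330,240:350];m=(p[...,1]>p[...,0]+50)&(p[...,1]>100)
m[:60]=0;ys,xs=np.nonzero(m);print(len(xs),at_z(c,(xs.mean()+240,ys.mean()+150),57),proj(c,(560.9,166.6,57)),xs.mean()+240,ys.mean()+150)
```

```text
75 [559.62561169 164.20355276  57.        ] [[286.0333766  223.83515345]] 286.0 224.37333333333333
```

```bash
python3 -m crank '[{"offset":[0,0,-0.015],"spin":0},{"offset":[0,0,-0.025],"spin":0},{"offset":[0,0,-0.028],"spin":0},{"offset":[0,0,-0.03],"spin":0},{"offset":[0,0,-0.031],"spin":0},{"offset":[0,0,-0.032],"spin":0},{"offset":[0,0,-0.0325],"spin":0},{"offset":[0,0,-0.0325],"spin":0}]'
```

```text
clock: 14.6
eef_pos: [561.4, 167.3, 54.3]
eef_rot: [-3.132, -0.013, 0.09]
wrist_force: [-1.8, 0.9, 2.4]
finger_gap: 0.6
```

```bash
python3 -m crank '[{"offset":[0,0,-0.001],"spin":0},{"offset":[0,0,-0.002],"spin":0},{"offset":[0,0,-0.003],"spin":0},{"offset":[0,0,-0.0035],"spin":0},{"offset":[0,0,-0.0035],"spin":0},{"offset":[0,0,-0.0035],"spin":0},{"offset":[0,0,-0.0035],"spin":0},{"offset":[0,0,-0.0035],"spin":0}]'
```

```text
clock: 15.27
eef_pos: [561.6, 167.3, 52.0]
eef_rot: [-3.132, -0.013, 0.09]
wrist_force: [-8.5, -1.0, 15.2]
finger_gap: 0.5
```

Bottomed out (15 N at z = 52, which is 6 mm of travel). Now release and go back to the tab.

```bash
python3 -m crank '[{"offset":[0,0,0.03],"spin":0},{"offset":[0,0,0.065],"spin":0},{"offset":[0,0,0.09],"spin":0},{"offset":[-0.0025,0.03,0.095],"spin":0},{"offset":[-0.005,0.06,0.095],"spin":0},{"offset":[-0.0075,0.09,0.095],"spin":0},{"offset":[-0.0104,0.116,0.095],"spin":0},{"offset":[-0.0104,0.116,0.095],"spin":0}]' 0.6 10
python3 -m crank '[{"offset":[0,0,0],"spin":0},{"offset":[0,0,-0.02],"spin":0},{"offset":[0,0,-0.04],"spin":0},{"offset":[0,0,-0.06],"spin":0},{"offset":[0,0,-0.062],"spin":0},{"offset":[0,0,-0.062],"spin":0},{"offset":[0,0,-0.062],"spin":0},{"offset":[0,0,-0.062],"spin":0}]'
```

```text
clock: 15.93
eef_pos: [550.3, 287.1, 146.7]
eef_rot: [-3.132, -0.014, 0.093]
wrist_force: [-0.6, 1.6, -0.2]
finger_gap: 50.6
clock: 16.6
eef_pos: [551.1, 287.1, 86.2]
eef_rot: [-3.131, -0.016, 0.093]
wrist_force: [0.3, 0.9, 0.9]
finger_gap: 56.4
```

```bash
python3 -m crank '[{"offset":[0,-0.004,0],"spin":0},{"offset":[0,-0.004,0],"spin":0},{"offset":[0,-0.004,0],"spin":0},{"offset":[0,-0.004,0],"spin":0},{"offset":[0,-0.004,0],"spin":0},{"offset":[0,-0.004,0],"spin":0},{"offset":[0,-0.004,0],"spin":0},{"offset":[0,-0.004,0],"spin":0}]' 0 10
python3 -m crank '[{"offset":[0,0,0],"spin":0},{"offset":[0,0,0],"spin":0},{"offset":[0,0,0],"spin":0},{"offset":[0,0,0],"spin":0},{"offset":[0,0,0],"spin":0},{"offset":[0,0,0],"spin":0},{"offset":[0,0,0],"spin":0},{"offset":[0,0,0],"spin":0}]'
```

```text
clock: 17.27
eef_pos: [551.0, 283.1, 86.2]
eef_rot: [-3.131, -0.016, 0.093]
wrist_force: [0.5, 0.4, 0.3]
finger_gap: 8.9
clock: 17.93
eef_pos: [551.0, 283.1, 86.2]
eef_rot: [-3.131, -0.016, 0.093]
wrist_force: [0.3, 0.5, 0.5]
finger_gap: 9.0
```

```bash
python3 -m crank '[{"offset":[0.0012,-0.013,0],"spin":0},{"offset":[0.0025,-0.026,0],"spin":0},{"offset":[0.0037,-0.039,0],"spin":0},{"offset":[0.005,-0.052,0],"spin":0},{"offset":[0.0062,-0.065,0],"spin":0},{"offset":[0.0072,-0.076,0],"spin":0},{"offset":[0.0077,-0.081,0],"spin":0},{"offset":[0.0079,-0.083,0],"spin":0}]'
python3 -m crank '[{"offset":[0,0,0],"spin":0},{"offset":[0,-0.001,0],"spin":0},{"offset":[0,-0.001,0],"spin":0},{"offset":[0,-0.001,0],"spin":0},{"offset":[0,-0.001,0],"spin":0},{"offset":[0,-0.001,0],"spin":0},{"offset":[0,-0.001,0],"spin":0},{"offset":[0,-0.001,0],"spin":0}]'
```

```text
clock: 18.6
eef_pos: [558.8, 200.3, 86.2]
eef_rot: [-3.128, -0.015, 0.092]
wrist_force: [-3.0, 17.9, -0.6]
finger_gap: 8.9
clock: 19.27
eef_pos: [558.7, 200.4, 86.2]
eef_rot: [-3.126, -0.016, 0.092]
wrist_force: [0.3, 10.4, -1.1]
finger_gap: 9.1
```

Against the shut stop (y = 200.4, same as at first grip). Release, rise and retreat towards +y, away from the bench.

```bash
python3 -m crank '[{"offset":[0,0,0],"spin":0},{"offset":[0,0,0],"spin":0},{"offset":[0,0,0],"spin":0},{"offset":[0,0,0],"spin":0},{"offset":[0,0,0],"spin":0},{"offset":[0,0,0.03],"spin":0},{"offset":[0,0,0.06],"spin":0},{"offset":[0,0,0.09],"spin":0}]' 0.5
python3 -m crank '[{"offset":[0,0,0.02],"spin":0},{"offset":[-0.03,0.02,0.03],"spin":0},{"offset":[-0.06,0.04,0.03],"spin":0},{"offset":[-0.09,0.06,0.03],"spin":0},{"offset":[-0.12,0.08,0.03],"spin":0},{"offset":[-0.15,0.1,0.03],"spin":0},{"offset":[-0.18,0.12,0.03],"spin":0},{"offset":[-0.2,0.14,0.03],"spin":0}]'
python3 -m crank '[{"offset":[0,0,0],"spin":0},{"offset":[0,0,0],"spin":0},{"offset":[0,0,0],"spin":0},{"offset":[0,0,0],"spin":0},{"offset":[0,0,0],"spin":0},{"offset":[0,0,0],"spin":0},{"offset":[0,0,0],"spin":0},{"offset":[0,0,0],"spin":0}]'
python3 - <<'E'
from h import *
c=manip.camera("top");save(c,"t5.png");cv2.imwrite("pics/t5c.png",cv2.resize(c["pixels"][150:280,140:440,::-1],None,fx=2.6,fy=2.6,interpolation=2))
for k in ("dust_cover","spare_cup","tin","nest"):
    m=manip.masks_of(c,k)
    if m: ys,xs=np.nonzero(m[0]["mask"]);print(k,len(xs),xs.mean().round(1),ys.mean().round(1))
E
```

```text
clock: 19.93
eef_pos: [558.5, 200.1, 177.2]
eef_rot: [-3.127, -0.015, 0.092]
wrist_force: [0.2, 0.1, 0.2]
finger_gap: 47.1
clock: 20.6
eef_pos: [356.3, 340.7, 207.6]
eef_rot: [-3.126, -0.015, 0.092]
wrist_force: [0.4, -0.5, 0.7]
finger_gap: 46.8
clock: 21.27
eef_pos: [356.6, 340.5, 207.5]
eef_rot: [-3.127, -0.015, 0.092]
wrist_force: [-0.1, -0.1, -0.9]
finger_gap: 47.3
dust_cover 986 275.5 202.3
spare_cup 915 175.6 185.4
tin 287 171.0 247.8
nest 358 314.2 170.6
```

View pics/t5c.png

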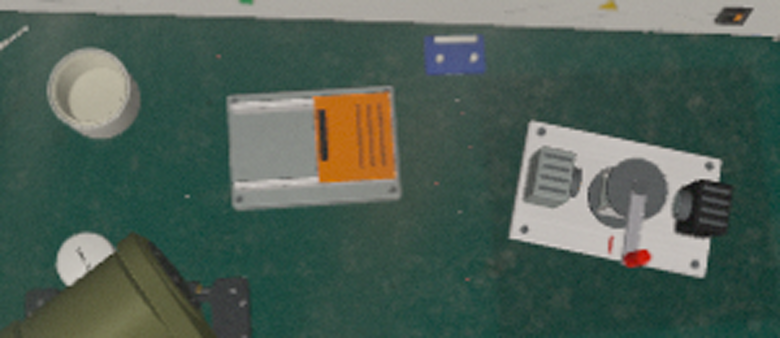

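Run:
```python
from fit import *
c=manip.camera("top");v=lambda p:np.array(p)/2.6+[140,150]-0.31
lb,e=fitrect(c,[v(p) for p in[(529,121),(721,160),(705,278),(510,239)]],14,140,230)
p=c["pixels"].astype(int);m=(p[...,0]>150)&(p[...,1]<80)&(p[...,2]<80);m[:, :378]=0
ys,xs=np.nonzero(m);P=at_z(c,(xs.mean(),ys.mean()),125);q=at_z(c,v((637,189)),90)
print(lb,e,len(xs),P,q)
for o in (lb,q): print("joint est",np.arctan2(-(P[1]-o[1]),-(P[0]-o[0]))-lb[2])
```

```text
[ 5.10621251e+02 -1.40254178e+02 -1.67404294e-01] 0.9270278091940156 33 [ 435.10344839 -130.76877378  125.        ] [ 511.98175477 -140.20021187   90.        ]
joint est 0.04245377393768947
joint est 0.045334160369807586
```

```bash
python3 -c "
from cell import manip
print(manip.sign_off())"
```

```text
the job is handed in; nothing more can be done
None
```

The job is done and handed in at about 21 s of the 61 s allowed; no verdict is reported.

**What I did:** I gripped the red pin and turned the cell about 75° clockwise until it was lined up. I then slid the cover open about 83 mm, pressed the green button and let it go. Last, I slid the cover shut, let go of the tab and moved the arm clear.

**Last checks:**
- **Cell:** the estimates of the angle from square disagree a little. The gripper position where I let go of the pin gives about 0 rad, the side camera gives −0.02 to −0.05, and the last top picture gives +0.04. All are inside the 0.1 rad limit.
- **Button:** the fingertips stopped at z = 52.0 mm with 15 N, which is the full 6 mm of travel. I did not measure it back up, because the cover hides it and there is no view under it.
- **Cover:** it met its shut stop at the same position as at the start (y = 200.4 mm against 200.3 mm). In the last picture its outline is also within half a pixel of the first one.
- **Cup and nest block:** both are within half a pixel of where they started.
- **Tin:** the arm partly hid it in the last picture, so its outline shifted by 2 to 3 pixels. The arm never went near it at low height.
- **Robot:** the wrist force read about zero once the arm was clear.

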